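# Open the rack bay's gate and hold it wide

## Task

The small gate of the tube-rack bay is held by two squeeze catches on the bar above it. Squeeze the catch with the round tab fully back against its rest first, and only then the one with the square tab; both stay back by themselves. Then take the gate by its upright black handle, swing it out towards you past its detent until it stands at least square to the bay's front, and finish while still holding it there against its closing spring, with the racks and everything around the bay left where they are.

Things in the scene. Friction and masses are not known exactly. Their poses are not given: they have to be found in the camera images.
- bay: White open-topped bay for tube racks, fixed to the bench, 320 x 268 mm, walls 100 mm high. Origin: on the bench top, under the middle of the shut gate. Its x axis points level into the bay, away from the robot, y to the left, z up; it is turned by up to 0.3 rad about z. The shut gate's plane is x = 0; a threshold plate in front reaches to x = -100 mm. Bay x, y, z below are in this frame.
- header (a point): Middle of the top face of the aluminium bar that spans the bay just behind the gate, 100 mm above the bench, bay x = 10 to 76 mm. It carries both catches, at bay y = +55 and -55 mm; which is where varies. Two loose tube racks, 86 mm high, stand behind it (bay x = 78 to 212 mm).
- round_tab (a point): Centre of the round tab of the first catch: an upright grey disc 30 mm across, 6 mm thick, 161 mm above the bench, top edge at 176 mm. Shut it leans 0.25 rad to the robot with its centre at bay x = 8 mm; squeezed, it moves 25 mm along bay +x. Its lever's arm, 12 mm wide, top at z = 131 mm, reaches forward to bay x = -20 mm and hooks the gate; its front end rises 18 mm when squeezed.
- round_rest (a point): On the axis of the fixed rest behind the round tab, 163 mm above the bench: an upright grey round post 20 mm across, bay x = 40 to 60 mm, top at z = 175 mm. Squeeze tab and rest together from above, fingers closing along bay x: about 55 mm over both when shut, 31 mm when fully back.
- square_tab (a point): Centre of the square tab of the second catch: as the round one, but the tab is a flat rectangle 44 mm wide (bay y) and 30 mm high.
- square_rest (a point): Centre of the fixed rest behind the square tab, 163 mm above the bench: an upright grey block 44 mm wide and 14 mm thick, bay x = 40 to 54 mm, top at z = 175 mm. About 49 mm over tab and rest when shut, 25 mm when fully back.
- round_lever (a joint): Lever of the round-tab catch, rad: 0 shut (hooked over the gate; starts at 0 to 0.06), 0.5 fully back (stop). The hook frees the gate from about 0.36. Its pivot lies along bay y at bay x = 20 mm, z = 113 mm, 50 mm below the tab's centre. Stiff by friction (about 3 N at the tab), no spring: it stays where it is left.
- square_lever (a joint): Lever of the square-tab catch, rad: as round_lever.
- handle (a point): Grip point of the gate's handle: an upright black round post 16 mm in diameter, its axis 50 mm in front of the gate's plane and 149 mm from the hinge axis. The point is on the axis, 135 mm above the bench and 22 mm below the post's top; the bare post goes down to a bracket whose top is 85 mm above the bench. It moves with the gate.
- gate_hinge (a point): Point on the gate's vertical hinge axis, at the gate's left end (bay y = +100 mm), 135 mm above the bench. Fixed in the bay.
- gate (a joint): Gate angle, rad: 0 shut, grows as its free right end swings out to the robot (clockwise from above); 1.57 is square to the bay's front, stop at 1.75. Gate 190 mm wide, 90 high, 12 thick, top 120 mm above the bench. A spring pulls it shut: at the handle 0.7 N when shut, 3.2 N at 1.5 rad. At 0.45 to 0.75 rad it rides over a sprung ball (detent, about 9 N); let go beyond, it falls back to it. Damped: 1 N more at 0.06 m/s.
- tube_rack0: Loose white rack of five capped tubes inside the bay, 116 x 26 x 86 mm; origin: the centre of its underside. To be left alone.
- tube_rack1: As tube_rack0, the other rack; origin: the centre of its underside. To be left alone.
- pot0: Clear specimen pot, 52 mm across, 72 mm high, right of the gate; origin: the centre of its underside. To be left alone.
- pot1: As pot0, left of the gate; origin: the centre of its underside. To be left alone.
- wash_bottle: White bottle, 64 mm across, 150 mm high, right of the bay; origin: the centre of its underside. To be left alone.
- tip_box: Grey pipette-tip box, 122 x 87 x 57 mm, left of the bay; origin: the centre of its underside. To be left alone.
- timer: Flat white timer, 65 x 65 x 22 mm, in front to the right; origin: the centre of its underside. To be left alone.
- pipette: Pipette lying on the bench, 240 mm long, 26 mm high, to the right; origin: the centre of its underside (middle of its length). To be left alone.

How it is judged:
On the way, in this order (a step that is already met when the one before it is completed fails the run):
1. the round-tab catch is squeezed fully back while the square one is still shut (value of joint round_lever above 0.42 rad and value of joint square_lever below 0.15 rad), for 0.1 s.
2. then the square-tab catch is squeezed fully back too, the gate still shut (value of joint round_lever above 0.36 rad and value of joint square_lever above 0.42 rad and value of joint gate below 0.15 rad), for 0.1 s.
3. the gate has swung past its detent (value of joint gate above 0.9 rad), for 0.1 s.
At the end, for the whole second after the job is handed in: The gate stands still at 1.40 rad (80 degrees) or more, held there by the fingers at its handle (over 1 N between fingers and gate, the grasp point within 60 mm of the handle's grip point), and both catches are still back (over 0.3 rad) (value of joint gate above 1.4 rad and velocity of joint gate between -0.15 and 0.15 rad/s and contact force between the fingers and gate above 1 N and distance between the grasp point and handle below 0.06 m and value of joint each of round_lever, square_lever above 0.3 rad); the arm keeps its last pose, push and grip.
It fails at once if the square-tab catch is squeezed before the round-tab one is back (value of joint square_lever above 0.2 rad and value of joint round_lever below 0.3 rad).
It fails at once if a rack, pot, bottle or another thing around the bay is shifted by more than 30 mm or tipped over (distance of any of tube_rack0, tube_rack1, pot0, pot1, wash_bottle, tip_box, timer, pipette from where it was at the start of the episode above 0.03 m or angle between any of tube_rack0, tube_rack1, pot0, pot1, wash_bottle, tip_box, timer, pipette's own z axis and vertical above 0.5 rad).
It also fails if it takes over 58 s, if anything falls off the work surface, if the arm or the gripper's body presses on something with over 40 N, if the wrist force passes 120 N, or if a joint passes its speed limit or range.

## Robot

A 7-joint arm with a two-finger parallel gripper is mounted at the origin on the work surface. World frame = base frame: x ahead of the robot, y to its left, z up, the work surface at z = 0. Lengths are in m, angles in rad, forces in N, time in s.
With the tool pointing down it reaches from about 0.425 to 0.825 m from the base axis. Payload 3.6 kg.
Tool frame: the origin (TCP) lies where the fingers leave the gripper's body, on its centre line; the fingertips stand 73 mm ahead of it and the grasp point (between the pads) lies 54 mm ahead of it; x points along the fingers, y is the direction in which the jaws open and shut, and the axes are right-handed (so a half turn about x gives the same grasp; the last joint's range is limited). The gripper opens to 85 mm and grips with 20 to 120 N. Pads are 22 mm wide; open, the fingers measure 114 mm over their backs; the gripper's body (76 mm by 85 mm) begins 54 mm behind the grasp point. The pads swing forward as they close: fully open they stand 13 mm farther back than shut.
Start: joints at [-1.165, 0.615, -0.013, 1.423, 0.008, 1.103, -0.04], TCP at [0.273, 0.59, 0.304] pointing down, gripper open.
Joint ranges: [-3.12, 3.12], [-0.3, 2.06], [-1.34, 1.32], [0.26, 2.42], [-1.36, 4.5], [0.01, 1.98], [-2.84, 2.84]. Speed limits (rad/s): [2.79, 2.79, 3.14, 3.14, 3.14, 3.14, 3.14].

## Interface

Orientations are given as a unit quaternion [x, y, z, w].
In Python, from station import arm, snapshot, camera_info, ticket gives the robot as it stands. Calls block until the motion is done:
- arm.movep(position, orientation): joint-space move of the TCP to a pose.
- arm.line_to(position, velocity=0.15, ori=None): straight line of the TCP; ori=None keeps the orientation; velocity is the mean speed in m/s.
- arm.move_j(angles): joint-space move.
- arm.move_gripper(opening, effort=None): opening from 0.0 (shut) to 1.0 (fully open); effort is the grip in N (None keeps the last); returns when the fingers have stopped.
- arm.pause(seconds).
- arm.ik(position, orientation): joint angles nearest the present ones, or None.
- snapshot(name): name is "side" or "top" or "wrist"; returns the picture (480x640x3 uint8, blue, green, red); there is no depth.
- camera_info(name): a dict with "fx", "fy", "cx", "cy" (pixels), "dist_coeffs" ([k1, k2, p1, p2, k3] as OpenCV has them; the pictures are not rectified), "R" (3x3) and "t" (3): a world point X has camera coordinates R X + t; the wrist camera has in their place "T_tool_cam" (4x4, takes a point from camera to tool coordinates, whose origin is the TCP and whose axes are the tool frame's). Camera axes: x right, y down, z forward; pixel columns grow to the right and rows downward; lengths in m; the calibration is good to about 2 mm. A picture is of the moment at which its call begins: read the wrist's pose just before it. camera_info takes no time and is no camera call.
A pose or a line that the arm cannot do raises arm.MotionError and nothing moves.
- ticket.finish_job(): hands the job in, once; it reports no verdict.
Readings, each from a call of its own:
- arm.read_time(): time.
- arm.read_joint_positions(): joint angles.
- arm.read_dq(): joint speeds.
- arm.read_effort(): joint torques, N m.
- arm.read_tool_pos(): TCP position.
- arm.read_eef_rot(): TCP orientation.
- arm.read_ft_force(): force on the tool from outside, world axes, zero at the start.
- arm.read_wrist_torque(): the same for the moment, N m.
- arm.read_opening(): opening from 0.0 (shut) to 1.0 (fully open).
Only numpy, scipy, OpenCV 4.12 (cv2) and the standard library are available. Lean on these libraries where they do the work, as an engineer would, in place of code of your own. Each camera call takes 0.05 s, during which the arm holds its last target. There are 200 camera calls.

## Working session

There is one attempt and no reset: what is moved stays moved. The work goes in short steps, each a Python script; the robot and the scene stay as the last script left them, time stands still between calls to the robot, and variables do not carry over. Pictures are saved under pics/ and viewed, about 8 in all and at most 12, crops included, and the job is handed in when it is done.

```bash
ls; mkdir -p pics; python3 - <<'E'
from station import arm, snapshot, camera_info
import cv2,numpy as np
for n in ["side","top"]:
    cv2.imwrite(f"pics/{n}0.png",snapshot(n)); c=camera_info(n); print(n,c)
print(camera_info("wrist")); print(arm.read_eef_rot(),arm.read_time())
E
```

```text
pics
side {'fx': 591.7824401585461, 'fy': 591.7824401585461, 'cx': 311.8139411362738, 'cy': 228.9142259843359, 'dist_coeffs': array([-0.1897697,  0.       ,  0.       ,  0.       ,  0.       ]), 'R': array([[ 0.94261979, -0.33375317,  0.008761  ],
       [-0.20602084, -0.60211356, -0.77137195],
       [ 0.26272294,  0.72530551, -0.63632426]]), 't': array([-0.57345909,  0.19349542,  1.14349583])}
top {'fx': 552.9252331045966, 'fy': 552.9252331045966, 'cx': 311.3610319359159, 'cy': 236.28930434000316, 'dist_coeffs': array([-0.03339338,  0.        ,  0.        ,  0.        ,  0.        ]), 'R': array([[-0.01573147, -0.99978334, -0.01363093],
       [-0.98265767,  0.01797821, -0.18455535],
       [ 0.18476043,  0.01049121, -0.98272759]]), 't': array([0.01521827, 0.60006166, 1.16629351])}
{'fx': 374.1761587567042, 'fy': 374.1761587567042, 'cx': 329.06574067719527, 'cy': 238.21472261784893, 'dist_coeffs': array([-0.03259992,  0.        ,  0.        ,  0.        ,  0.        ]), 'T_tool_cam': array([[ 3.50415129e-04, -3.26710935e-01,  9.45124247e-01,
        -6.92951272e-02],
       [ 9.99999616e-01, -6.44831216e-04, -5.93666288e-04,
        -2.21182498e-04],
       [ 8.03402885e-04,  9.45124092e-01,  3.26710584e-01,
        -8.51378475e-02],
       [ 0.00000000e+00,  0.00000000e+00,  0.00000000e+00,
         1.00000000e+00]])}
[ 0.1509905   0.69079417 -0.15263078  0.69044125] 0.1
```

View pics/top0.png

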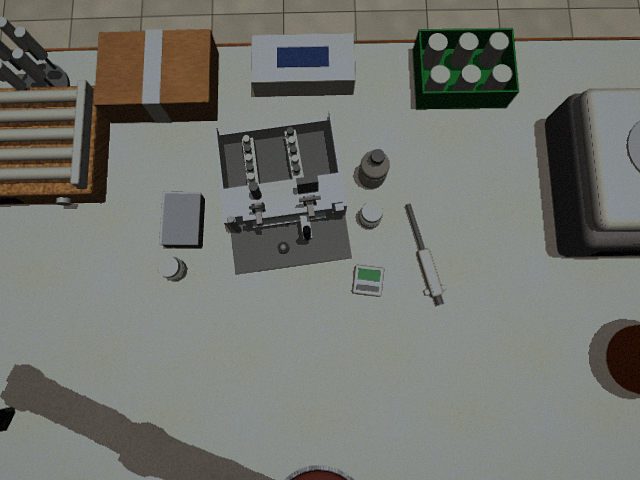

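View pics/side0.png

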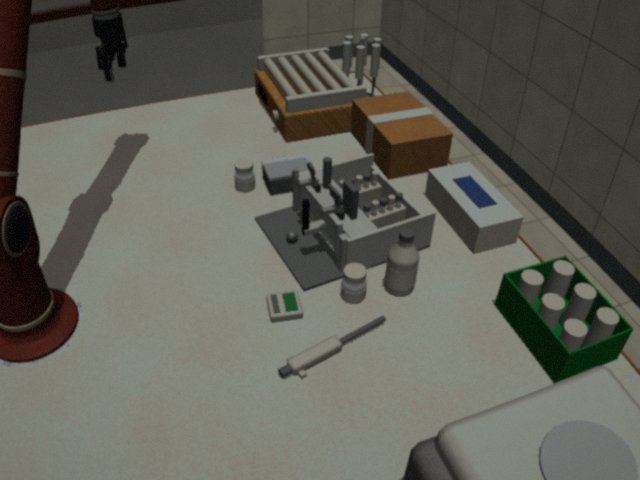

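Top view: the round catch appears on the left at about (258,210) and the square one on the right at (310,200). The handle is at (307,230) and the plate's front corners are at (236,273) and (352,258). I'll get a rough frame from these, then take a closer look.

```bash
cat > h.py <<'E'
import cv2,numpy as np
from scipy.spatial.transform import Rotation as Rot
from station import arm, snapshot, camera_info, ticket
def cam(n):
    c=camera_info(n); K=np.array([[c['fx'],0,c['cx']],[0,c['fy'],c['cy']],[0,0,1]])
    if n=='wrist':
        T=np.eye(4); T[:3,:3]=Rot.from_quat(arm.read_eef_rot()).as_matrix(); T[:3,3]=arm.read_tool_pos()
        T=np.linalg.inv(T@c['T_tool_cam']); return K,c['dist_coeffs'],T[:3,:3],T[:3,3]
    return K,c['dist_coeffs'],c['R'],c['t']
def ray(C,p):
    K,d,R,t=C; u=cv2.undistortPoints(np.array([[p]],float),K,d).ravel()
    v=R.T@np.array([u[0],u[1],1]); return -R.T@t,v/np.linalg.norm(v)
def onz(C,p,z):
    o,v=ray(C,p); return o+v*(z-o[2])/v[2]
def proj(C,X):
    K,d,R,t=C; return cv2.projectPoints(np.atleast_2d(np.array(X,float)),cv2.Rodrigues(R)[0],t,K,d)[0].reshape(-1,2)
def down(yaw): # tool x down, jaw axis y horizontal at angle yaw
    x=np.array([0,0,-1.]); y=np.array([np.cos(yaw),np.sin(yaw),0]); return Rot.from_matrix(np.c_[x,y,np.cross(x,y)]).as_quat()
E
python3 - <<'E'
from h import *
C=cam('top')
a,b=onz(C,(236,273),.003),onz(C,(352,258),.003); h=onz(C,(307,229),.157)
d=a-b; yaw=np.arctan2(d[1],d[0])-np.pi/2
print(a,b,np.linalg.norm(d),'yaw',yaw,'handle',h)
m=(a+b)/2; o=m+.1*np.array([np.cos(yaw),np.sin(yaw),0]); print('origin by plate',o)
ex=np.array([np.cos(yaw),np.sin(yaw),0]);ey=np.array([-ex[1],ex[0],0])
print('by handle',h+.05*ex-(100-149)*1e-3*ey)
im=cv2.imread('pics/top0.png'); cv2.imwrite('pics/top0c.png',cv2.resize(im[105:285,205:385],(600,600),interpolation=cv2.INTER_CUBIC))
E
```

```text
[0.52798059 0.17915278 0.003     ] [ 0.55792351 -0.08665317  0.003     ] 0.26748715351825475 yaw 0.11217662867528988 handle [0.59645204 0.01255004 0.157     ]
origin by plate [0.64232353 0.05744396 0.003     ]
by handle [0.64065265 0.06683914 0.157     ]
```

View pics/top0c.png

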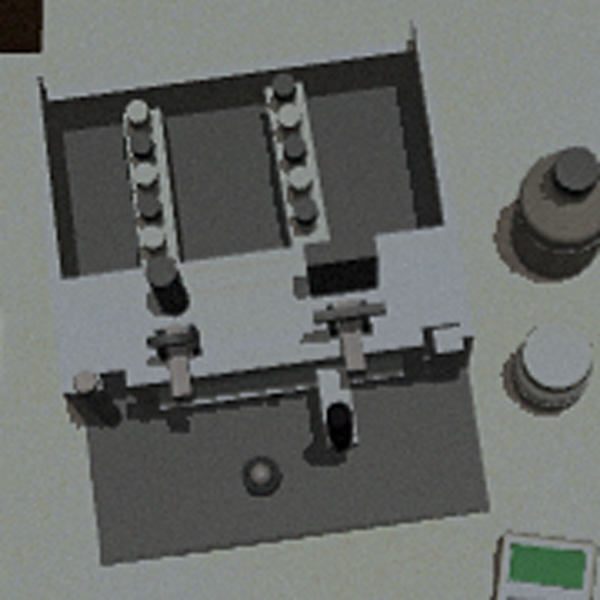

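```bash
python3 - <<'E'
from h import *
C=cam('top'); s=lambda x,y:(205+x*.3-.35,105+y*.3-.35)
P=dict(rrest=onz(C,s(161,270),.175),srest=onz(C,s(341,251),.175),handle=onz(C,s(341,415),.157))
for k,v in P.items(): print(k,v.round(4))
d=P['rrest']-P['srest'];print(np.linalg.norm(d))
yaw=.11; ex=np.array([np.cos(yaw),np.sin(yaw),0]);ey=np.array([-ex[1],ex[0],0])
o=np.array([.6415,.062,0])
p=o+.035*ex+[0,0,.37]
for q in (yaw,yaw+np.pi): 
    j=arm.ik(p,down(q)); print(q,None if j is None else np.round(j,2))
q=yaw+np.pi if arm.ik(p,down(yaw)) is None else yaw
js=[(np.abs(arm.ik(p,down(a))-np.array(arm.read_joint_positions())).max(),a) for a in (yaw,yaw+np.pi) if arm.ik(p,down(a)) is not None]
arm.movep(p,down(min(js)[1])); print(min(js),arm.read_time(),arm.read_tool_pos())
C=cam('wrist'); im=snapshot('wrist'); cv2.imwrite('pics/w1.png',im); np.save('w1.npy',np.array([*C[2].ravel(),*C[3]]))
E
```

```text
rrest [0.6846 0.1207 0.175 ]
srest [0.6944 0.0109 0.175 ]
handle [0.5961 0.0127 0.157 ]
0.1102684267033436
0.11 [-0.33  0.64  0.39  1.23 -0.24  1.31  0.16]
3.251592653589793 [-0.61  0.83  1.13  1.24 -0.74  1.49 -2.61]
(np.float64(0.8389497950079174), 0.11) 2.4667 [0.67611881 0.06784005 0.36971759]
```

View pics/w1.png

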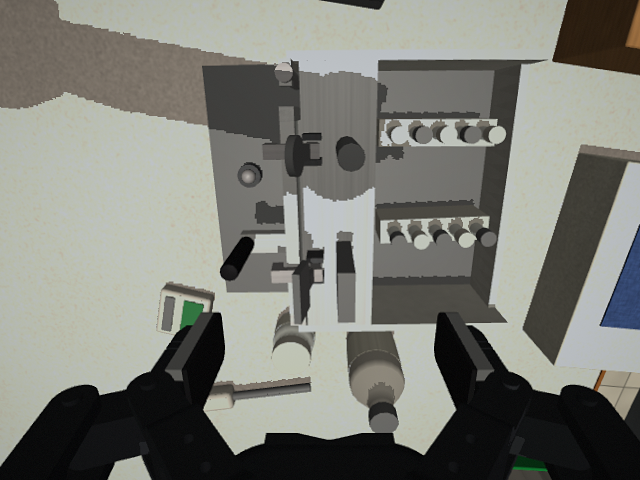

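```bash
python3 - <<'E'
import cv2
im=cv2.imread('pics/w1.png')[125:330,210:385]
cv2.imwrite('pics/w1c.png',cv2.convertScaleAbs(cv2.resize(im,(700,820)[:2] if 0 else (512,600),interpolation=cv2.INTER_CUBIC),alpha=1.6,beta=25))
E
```

```text
(no output)
```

View pics/w1c.png

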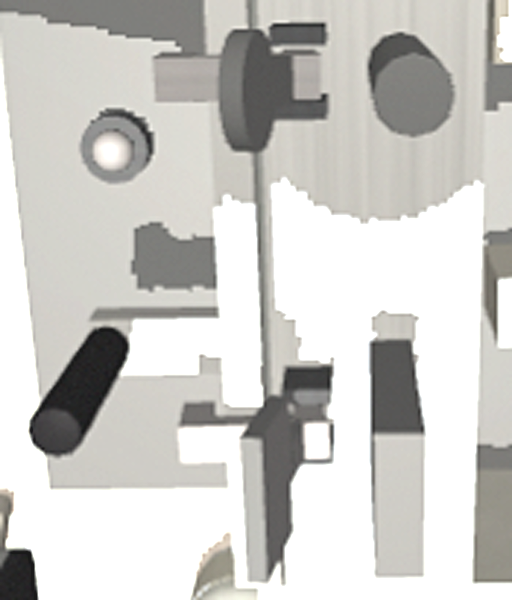

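The crop shows the round rest's top centred at crop (413,95), the square rest's top face at (373..423, 433..575), and the handle's top at (56,431). I'll cast rays from these and compare the result with the top camera.

```bash
python3 - <<'E'
from h import *
a=np.load('w1.npy');K,d,_,_=cam('wrist');C=(K,d,a[:9].reshape(3,3),a[9:])
k=175/512; s=lambda x,y:(210+x*k-.33,125+y*k-.33)
rr=onz(C,s(413,95),.175)
sq=[onz(C,s(*p),.175) for p in ((373,433),(423,433),(423,575),(377,575))]; sc=np.mean(sq,0)
h=onz(C,s(56,431),.157)
print(rr,sc,h,'sq widths',np.linalg.norm(sq[0]-sq[1]),np.linalg.norm(sq[1]-sq[2]))
# fit bay pose: rr=(50,55), sc=(47,-55), h=(-50,-49)
B=np.array([[.05,.055],[.047,-.055],[-.05,-.049]])
def fit(W):
    b=B-B.mean(0); w=W-W.mean(0); yaw=np.arctan2((b[:,0]*w[:,1]-b[:,1]*w[:,0]).sum(),(b*w).sum())
    R=np.array([[np.cos(yaw),-np.sin(yaw)],[np.sin(yaw),np.cos(yaw)]]); o=W.mean(0)-R@B.mean(0)
    print('yaw',yaw,'o',o,'res mm',((W-o-B@R.T)*1e3).round(1).tolist()); return yaw,o
y1,o1=fit(np.array([rr[:2],sc[:2],h[:2]]))
y2,o2=fit(np.array([[.6846,.1207],[.6944,.0109],[.5961,.0127]]))
np.save('bay.npy',[(2*y1+y2)/3,*(2*o1+o2)/3]); print(np.load('bay.npy'))
E
```

```text
[0.68421404 0.12220086 0.175     ] [0.694738   0.01343409 0.175     ] [0.5975901  0.01647515 0.157     ] sq widths 0.01318330242719324 0.04299020737028701
yaw 0.08111197575234169 o [0.64190884 0.06571364] res mm [[-3.1, -2.4], [1.5, -1.3], [1.5, 3.7]]
yaw 0.08184380954926616 o [0.64141715 0.06309787] res mm [[-2.2, -1.3], [1.6, -1.2], [0.5, 2.5]]
[0.08135592 0.64174495 0.06484172]
```

Both cameras put the handle about 8 mm off in bay y. That fits if the "149 mm from the hinge axis" is the true radius, which gives handle y = 100 − √(149² − 50²) ≈ −40 mm. I'll refit with that.

```bash
python3 - <<'E'
from h import *
B=np.array([[.05,.055],[.047,-.055],[-.05,.1-np.sqrt(.149**2-.05**2)]])
def fit(W):
    b=B-B.mean(0); w=W-W.mean(0); yaw=np.arctan2((b[:,0]*w[:,1]-b[:,1]*w[:,0]).sum(),(b*w).sum())
    R=np.array([[np.cos(yaw),-np.sin(yaw)],[np.sin(yaw),np.cos(yaw)]]); o=W.mean(0)-R@B.mean(0)
    print('yaw',yaw,'o',o,'res mm',((W-o-B@R.T)*1e3).round(1).tolist()); return yaw,o
y1,o1=fit(np.array([[.68421404,.12220086],[.694738,.01343409],[.5975901,.01647515]]))
y2,o2=fit(np.array([[.6846,.1207],[.6944,.0109],[.5961,.0127]]))
yaw,o=(2*y1+y2)/3,(2*o1+o2)/3; np.save('bay.npy',[yaw,*o]); print(np.load('bay.npy'))
a=np.load('w1.npy');K,d,_,_=cam('wrist');C=(K,d,a[:9].reshape(3,3),a[9:])
R=np.array([[np.cos(yaw),-np.sin(yaw)],[np.sin(yaw),np.cos(yaw)]])
W=lambda x,y,z:[*(o+R@[x,y]),z]
print('hinge proj',proj(C,[W(0,.1,.12),W(0,.1,.135)]),'square tab top corners',proj(C,[W(4,33,0),W(.004,-.033,.176),W(.004,-.077,.176)])[1:],'rtab top',proj(C,[W(.004,.055,.176)]))
E
cat >> h.py <<'E'
import os
if os.path.exists('bay.npy'):
    YAW,OX,OY=np.load('bay.npy'); RB=np.array([[np.cos(YAW),-np.sin(YAW)],[np.sin(YAW),np.cos(YAW)]])
    def W(x,y,z): return np.array([*(np.array([OX,OY])+RB@[x,y]),z])   # bay -> world
    def bay(p): return RB.T@(np.array(p[:2])-[OX,OY])
    GP=np.array([0,0,.054])  # tool-down: TCP is 54 mm above grasp point
E
```

```text
yaw 0.12202753252429116 o [0.6416596  0.06214972] res mm [[-0.4, -0.6], [-0.3, 0.2], [0.6, 0.5]]
yaw 0.12284816658965698 o [0.6411695  0.05953224] res mm [[0.5, 0.5], [-0.2, 0.2], [-0.4, -0.6]]
[0.12230108 0.64149623 0.06127723]
hinge proj [[285.15311573  92.92764015]
 [282.94902251  92.08942262]] square tab top corners [[290.3768472  274.30586511]
 [292.8152475  323.94305117]] rtab top [[284.86467046 158.39311117]]
```

Residuals are now under 1 mm in each camera. Next I squeeze the round catch.

```bash
cat >> h.py <<'E'
def squeeze(y,xc,zg=.162):
    q=down(YAW)
    arm.movep(W(.036,y,.245)+GP-[0,0,0],q)
    arm.line_to(W(.036,y,zg)+GP,.1)
    arm.move_gripper(.66,40); print('part',arm.read_opening(),arm.read_ft_force())
    arm.line_to(W(xc,y,zg)+GP,.04); print('shift',arm.read_ft_force())
    arm.move_gripper(0.,40); arm.pause(.2); print('closed mm',85*arm.read_opening(),arm.read_ft_force(),bay(arm.read_tool_pos()))
def release(y,xc,zg=.162):
    arm.move_gripper(.68); arm.line_to(W(.040,y,zg)+GP,.05); arm.move_gripper(1.); arm.line_to(W(.040,y,.245)+GP,.15)
    print('t',arm.read_time())
E
python3 - <<'E'
from h import *
squeeze(.055,.0445)
cv2.imwrite('pics/s2.png',cv2.resize(snapshot('side')[140:300,240:450],(800,600)))
E
```

```text
part 0.6617239410036931 [-2.22276431 -0.35139928  2.45126994]
shift [-0.66862735  0.13984165 -0.03433257]
closed mm 32.21974383592613 [-2.75683343 -1.25566036  5.66472853] [0.04404217 0.05494821]
```

View pics/s2.png

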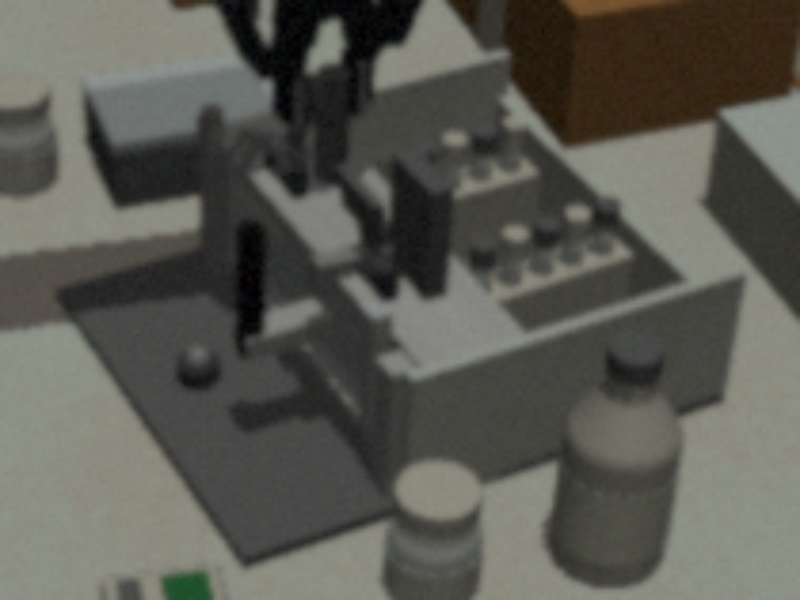

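The fingers closed on the round catch at 32 mm against 31 mm nominal, so it is fully back. The gate and the square catch look untouched. Next is the square catch.

```bash
python3 - <<'E'
from h import *
release(.055,.0445)
squeeze(-.055,.0415)
release(-.055,.0415)
cv2.imwrite('pics/w3.png',snapshot('wrist')[60:,:]); 
q=down(YAW)
for s in (1,-1):
    p=W(-.05,-.040,.18)+GP; print(s,[None if (j:=arm.ik(W(x,y,z)+GP,down(YAW+s*np.pi/2))) is None else np.round(j,2) for x,y,z in ((-.05,-.04,.25),(-.05,-.04,.135),(-.141,.15,.135))])
E
```

```text
t 7.0
part 0.6609264315299883 [-2.86976196 -0.11468746  1.90267343]
shift [-1.77223464 -0.9396588   0.4317976 ]
closed mm 27.094848789837275 [-2.54432153 -0.37270881  5.06086062] [ 0.04137583 -0.05509066]
t 11.5
1 [array([-0.04,  0.53, -0.04,  1.58,  0.02,  1.03,  1.61]), array([-0.03,  0.66, -0.05,  1.71,  0.04,  0.77,  1.59]), array([-0.4 ,  0.57, -0.03,  1.93,  0.02,  0.65,  1.25])]
-1 [array([-0.52,  0.64,  0.8 ,  1.6 , -0.5 ,  1.11, -1.05]), array([-0.47,  0.76,  0.71,  1.73, -0.62,  0.89, -0.95]), array([-0.87,  0.67,  0.72,  1.94, -0.63,  0.77, -1.24])]
```

View pics/w3.png

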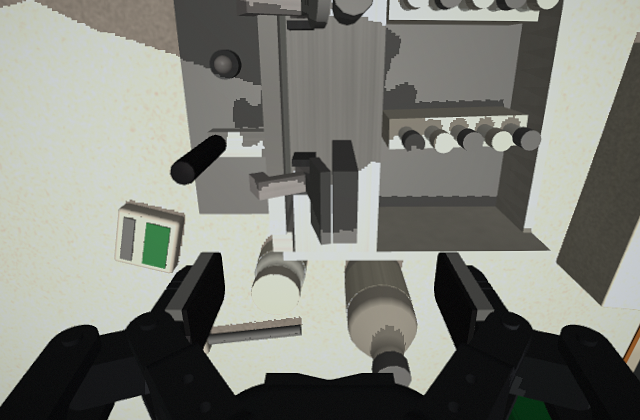

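Square catch closed at 27 mm against 25 mm nominal; its tab now sits right beside its rest. The handle's top is at pixel (183,232). Next I check it by ray and grasp the handle.

```bash
python3 - <<'E'
from h import *
C=cam('wrist'); print('handle bay',bay(onz(C,(183,232),.157)))
q=down(YAW+np.pi/2)
arm.movep(W(-.05,-.0405,.25)+GP,q)
arm.line_to(W(-.05,-.0405,.135)+GP,.12); print(arm.read_ft_force())
arm.move_gripper(0.,80); arm.pause(.2)
print('mm',85*arm.read_opening(),arm.read_ft_force(),bay(arm.read_tool_pos()),arm.read_time())
def hp(th): x,y=-.05,-.1404; c,s=np.cos(th),np.sin(th); return x*c+y*s,.1-x*s+y*c
for th in np.arange(.1,.36,.1):
    arm.line_to(W(*hp(th),.135)+GP,.06); print(round(th,2),(RB.T@arm.read_ft_force()[:2]).round(1),85*arm.read_opening(),bay(arm.read_tool_pos())-hp(th))
cv2.imwrite('pics/t4.png',cv2.resize(snapshot('top')[105:285,155:385],(760,595),interpolation=cv2.INTER_CUBIC))
E
```

```text
handle bay [-0.0487003  -0.03877633]
[-0.52483236 -0.10393175  0.52382056]
mm 14.007652447089594 [-0.86424668  0.33654533  2.59491017] [-0.0499707  -0.04030994] 14.725
0.1 [-2.3 -0.8] 13.88677011832703 [-5.74252605e-04  1.18230262e-05]
0.2 [ 4.3 -1.7] 14.20473954798607 [ 0.00160744 -0.00149266]
0.3 [ 2.1 -5.3] 14.506097359383494 [ 0.0003572  -0.00147558]
```

View pics/t4.png

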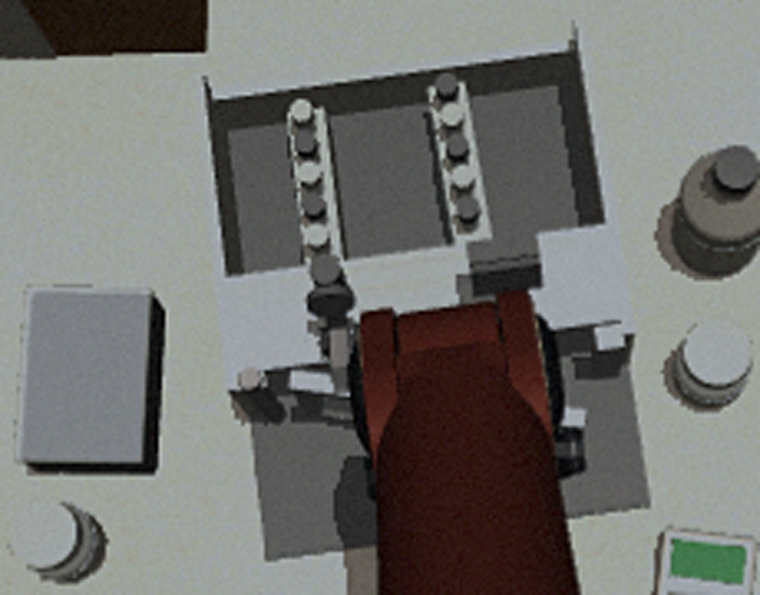

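Round catch is still back and the gate is following, with a modest resisting force. I'll carry on over the detent to about 1.6 rad.

```bash
python3 - <<'E'
from h import *
def hp(th): x,y=-.05,-.1404; c,s=np.cos(th),np.sin(th); return x*c+y*s,.1-x*s+y*c
for th in [*np.arange(.4,1.6,.1),1.6]:
    arm.line_to(W(*hp(th),.135)+GP,.06)
    f=RB.T@arm.read_ft_force()[:2]; p=np.array(hp(th)); r=(p-[0,.1])/.149; tg=np.array([r[1],-r[0]])
    print(round(th,2),'rad/tan',(f@r).round(1),(f@tg).round(1),round(85*arm.read_opening(),1),((bay(arm.read_tool_pos())-p)*1e3).round(1))
    if abs(f@r)>25: break
arm.pause(.5); print(arm.read_ft_force(),arm.read_time())
cv2.imwrite('pics/s5.png',cv2.resize(snapshot('side')[120:320,200:460],(780,600)))
cv2.imwrite('pics/t5.png',cv2.resize(snapshot('top')[105:300,155:385],(708,600)))
E
```

```text
0.4 rad/tan 3.1 -4.3 14.0 [-0.6 -1.7]
0.5 rad/tan 4.5 -3.0 14.3 [-1.3 -2.1]
0.6 rad/tan 5.8 -5.7 13.6 [-0.7 -4.2]
0.7 rad/tan 8.2 2.0 13.8 [-4.3 -0.4]
0.8 rad/tan 9.0 -1.5 14.1 [-4.4 -1.9]
0.9 rad/tan 10.5 -2.3 13.9 [-5.4 -1.7]
1.0 rad/tan 11.1 -2.2 14.2 [-6.4 -1.4]
1.1 rad/tan 7.6 -0.1 14.1 [-5.9  0.7]
1.2 rad/tan 9.5 -7.8 14.1 [-5.6 -2.4]
1.3 rad/tan 7.5 -4.7 14.0 [-4.9 -0.9]
1.4 rad/tan 4.2 -1.9 14.0 [-3.8  0.8]
1.5 rad/tan 2.5 -0.7 14.5 [-2.5  1.6]
1.6 rad/tan 2.2 -7.3 14.1 [-3.5 -1.6]
1.6 rad/tan 3.2 -6.6 13.9 [-3.6 -1.8]
[-5.16869695 -5.75363706 11.08318493] 21.925
```

View pics/s5.png

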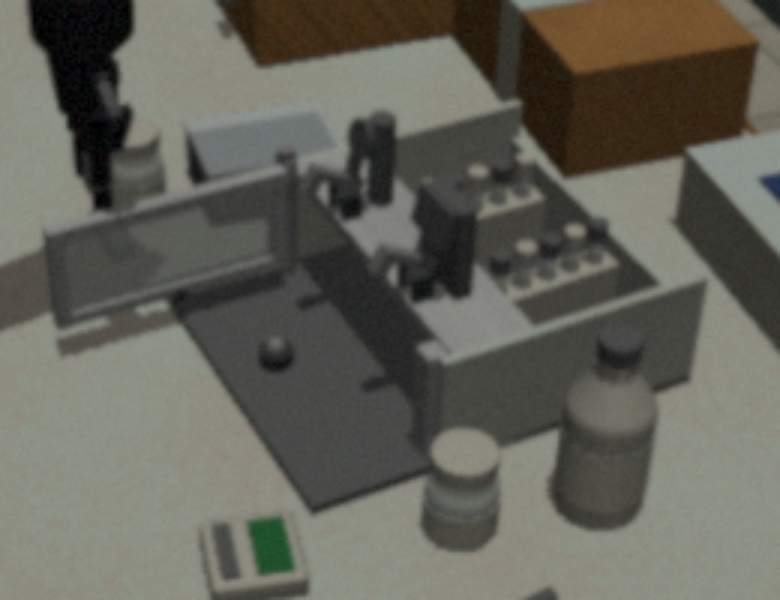

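View pics/t5.png

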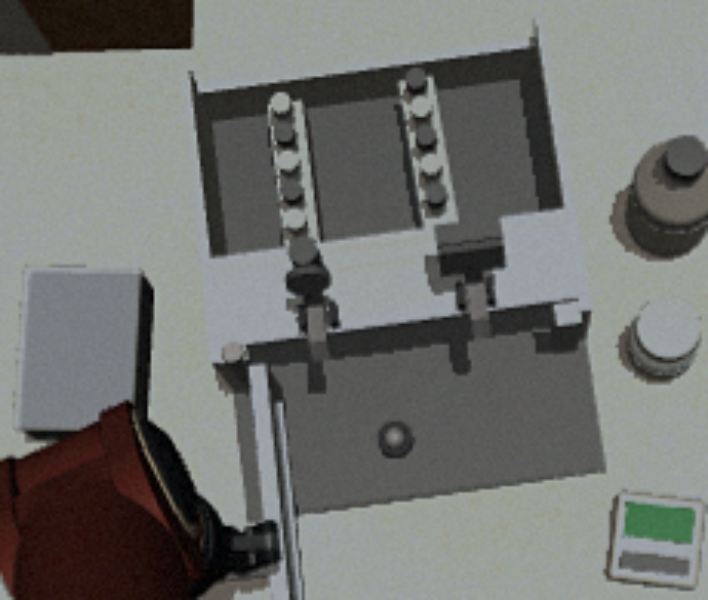

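The gate stands about square to the bay, the fingers hold the handle, both catches are back, and the pots and racks look untouched. I'll check the angle by geometry, then hand in.

```bash
python3 - <<'E'
from h import *
C=cam('top'); s=lambda x,y:(155+x*230/708-.3,105+y*195/600-.3)
a,b=[bay(onz(C,s(*p),.12)) for p in ((250,366),(271,520))]; d=b-a
print('gate by image',np.arctan2(-d[0],-d[1]))
p=bay(arm.read_tool_pos())-[0,.1]; print('by TCP',np.arctan2(-p[0],-p[1])-np.arctan2(.05,.1404),np.linalg.norm(p))
print(np.abs(arm.read_dq()).max(),85*arm.read_opening(),arm.read_ft_force(),arm.read_time())
ticket.finish_job()
E
```

```text
gate by image 1.5513542283907185
by TCP 1.580415751539142 0.15174423917881508
0.0014703118945068804 14.050268906736468 [-3.74899715 -6.30541717 10.7945429 ] 22.025
the job is handed in; nothing more can be done
```

The job is handed in at about 22 s of the 58 s allowed, with the gripper still holding the gate open at its handle. No verdict is reported.

**What I did:** I located the bay from the top and wrist cameras. I squeezed the round catch back, then the square one. I then took the handle and swung the gate past its detent to about square.

**Last checks:**
- **Gate angle:** 1.58 rad from the gripper's position and 1.55 rad from the picture. Both are above the required 1.40.
- **Grip:** 14 mm opening on the 16 mm post, at rest, with the wrist reading about 7 N sideways and 11 N upward. The upward force stayed within limits, but I did not find its cause.
- **Catches:** the fingers closed to 32.2 mm on the round catch (31 nominal) and 27.1 mm on the square one (25 nominal). I estimate the levers at 0.48 and 0.46 rad, and both still look back in the last pictures.
- **Surroundings:** the racks, pots, bottle, tip box and timer looked in place. I judged this by eye, not by measurement. The pipette was mostly out of the last crops.

**One disagreement:** reading "149 mm from the hinge axis" as measured along the gate put the handle about 8 mm off in both cameras. I took it as the straight-line distance instead, which brought the bay fit to within 1 mm in each camera. During the swing the gripper ran up to 6 mm off the planned arc with about 11 N radial force, so the hinge axis or radius is a few millimetres off.

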